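# Prise open the warmer's snap cover and reset its thermostat

### The job

The drinks warmer has to be set to its marked temperature, but the thermostat is shut under a snap-down splash cover with no handle. Take the palette knife, slip its blade into the slot under the cover's front edge and lever the cover out of its catches with it, not with the fingers, then swing the cover fully open, upright or beyond, and leave it open. Lay the knife down gently, flat on the worktop again, turn the knob until its pointer stands at the raised index bar on the dial, and leave the other things standing where they are.

Things in the scene. Friction and masses are not known exactly. Their poses are not given: they have to be found in the camera images.
- warmer: fixed steel box, 170 deep (x) x 245 wide (y) x 75 mm high: drinks warmer. Origin on the worktop below the knob's axis; x to its back, y to its left, z up. In this frame, mm: front face x = -95, back 75, right side y = -65, left 180, flat top (deck) z = 75. Round hot plate at x = -5, y = 120, 4.5 above the deck. Dial plate: disc of radius 36 round the axis, 4 above the deck
- cover (a joint): angle of the splash cover, rad: 0 shut, grows as the front edge swings up, 1.75 its stop past upright. Two spring catches hold it over the first 0.035 rad (5 mm at the front edge); freeing it takes about 17 N upward at the front edge: hard to lift, easy to lever over the deck's front edge. Past that a stiff hinge keeps it wherever it is left; 2 N at the front edge move it
- cover_lip (a point): middle of the lower outer edge of the cover's front wall, moving with the cover. The cover is a plain grey plastic shell, open below, 138 (x) x 112 (y) x 46 mm high, walls 4 mm, hinged along the rear edge of the deck; axes as the warmer's when shut. The catches are two studs on the deck, 15 mm high, at x = -47, y = +45 and -45 mm in the warmer's frame
- cover_hinge (a point): middle of the cover's hinge axis, which runs along the warmer's y, at deck height, 138 mm behind the front wall's outer face
- pry_slot (a point): middle of the mouth of the pry slot, on the deck; axes as the warmer's. The shut cover's front wall stands here, 35 mm behind the deck's front edge; over its middle 64 mm it ends 5.5 mm above the deck. A blade flat on the deck slides 24 mm in past the wall's outer face, until it meets the edge of the dial plate
- knob (a joint): angle of the thermostat knob, rad, 0 to 4.71, growing clockwise seen from above; it stays where it is left. The pointer is at the index bar at 2.90. Pointer direction in the warmer's frame, counter-clockwise from its x axis: 2.356 minus this value
- pointer (a point): pointer end of the knob, 23 mm from its axis, 98 mm above the worktop; x axis outward along the pointer. Knob: black bar grip 46 long x 12 mm wide, vertical sides, from 89 to 109 mm above the worktop, on a disc 48 mm wide (79 to 89 mm above the worktop); a white line marks the pointer's half
- index (a point): the raised white index bar on the dial plate, 45 mm from the knob's axis, in line with the pointer when the knob is set
- knife: palette knife, 200 mm long, about 90 g, lying flat. Origin at its underside below the middle; x from handle to blade tip, z up. Handle: black, 21 wide x 21 mm high, x = -100 to -2 mm, underside level with the blade's. Blade: steel, 27 wide with a round tip, 2.6 mm thick, underside at z = 0, x = 16 to 99.5 mm, joined by a cranked neck
- knife_tip (a point): middle of the blade's tip, 99.5 mm ahead of the knife's origin, at half its thickness
- sauce_cup: lidded white sauce cup, 73 mm wide, 49 mm high, standing on the hot plate; origin at the centre of its underside. Leave it alone
- jigger: steel jigger, 45 mm wide, 78 mm high, standing on the worktop between knife and warmer; origin at the centre of its underside. Leave it alone
- beaker: small clear beaker, 48 mm wide, 60 mm high, standing on the worktop in front of the microwave (a fixed box 280 mm high, its front about 570 mm ahead of the robot, whose left corner stands close to the right of the warmer); origin at the centre of its underside. Leave it alone

How it is judged:
By the outcome, as a careful person would: the job done as asked, in the order asked, and still so for the second after the job is handed in, with the robot touching nothing.
It also fails if it takes over 72 s, if anything falls off the work surface, if the arm or the gripper's body presses on something with over 40 N, if the wrist force passes 120 N, or if a joint passes its speed limit or range.

### The arm

A 6-joint arm with a two-finger parallel gripper is mounted at the origin on a cart in front of the work surface, level with it; the furniture and walls round the work are solid. World frame = base frame: x ahead of the robot, y to its left, z up, the work surface at z = 0. Lengths are in m, angles in rad, forces in N, time in s.
With the tool pointing down it reaches from about 0.425 to 0.95 m from the base axis. Payload 3.5 kg.
Tool frame: the origin (TCP) lies midway between the tips of the shut fingers; the grasp point (between the pads) lies 19 mm behind it; z points along the fingers, y is the line along which they close (so a half turn about z gives the same grasp; the last joint's range is limited). The gripper opens to 85 mm and grips with 20 to 120 N. Pads are 22 mm wide; open, the fingers measure 114 mm over their backs; the gripper's body (76 mm by 85 mm) begins 54 mm behind the grasp point. The pads swing forward as they close: fully open they stand 13 mm farther back than shut.
Start: joints at [0.963, 0.286, 1.577, -0, 1.279, -0.15], TCP at [0.298, 0.605, 0.231] pointing down, gripper open.
Joint ranges: [-2.77, 2.77], [-0.9, 2.22], [0.21, 2.48], [-1.53, 4.67], [0.24, 2.81], [-2.84, 2.84]. Speed limits (rad/s): [2.79, 2.79, 3.14, 3.14, 3.14, 3.14].

### API

Orientations are given as a unit quaternion [x, y, z, w].
In Python, from plant import get_state, read_camera, ctrl gives the robot as it stands.
- The arm moves only by the shell command python3 -m crank 'ROWS' [FORCE]. ROWS is JSON, a list of rows, each a list of 3 entries, a list of its own where there are three numbers: the shift along the tool's x, y, z in mm, then the turn about the tool's z in degrees, then the closure in counts, from 0 (fully open) to 255 (shut). In form: [[[tx, ty, tz], yaw, claw], ...]. A call has 1 to 10 rows; each row is the pose to reach, as a shift and turn from the pose commanded when the call began, along the tool's axes at that moment; what a row does not reach only later rows make up. A row lasts 1/10 s, in which the tool goes at most 50 mm and 8.59 degrees, less where a joint would pass 70% of its speed; a pose out of reach is approached as far as the arm can. A call with a gripper value outside its range is refused whole. The fingers move at their own pace and stop on an object; FORCE is the grip in N (left out, the last holds). Time passes only in rows, so rows that repeat a pose let the fingers close. It gives the time, the measured TCP pose, the force, the opening and the grip force at its end, in the units of the state.
- get_state(): the state, without advancing time (a new reading comes with each control period).
- read_camera(name): name is "scene" or "top" or "wrist"; returns a dict with "frame" (420x560x3 uint8, blue, green, red), "range_z" (420x560 float32, m along the optical axis (not along the pixel's ray), 0 where there is no reading), "vfov" (degrees; the focal length in pixels is half the picture's height over the tangent of half this angle, whatever the lens; pixels are square), "cx", "cy" (the principal point, pixels), "origin" and "orientation" of the camera in the world. Camera axes: x right, y down, z forward; pixel columns grow to the right and rows downward; lengths in m; the calibration is good to about 2 mm. A picture is of the moment at which its call begins.
- ctrl.sign_off(): hands the job in; it is judged then, once.
The state is a dict: "time": time; "qpos": joint angles; "dq": joint speeds; "joint_efforts": joint torques, N m; "eef_pos": TCP position; "tcp_rot": TCP orientation; "contact_force": force on the tool from outside, world axes, zero at the start; "wrist_torque": the same for the moment, N m; "opening": opening from 0.0 (shut) to 1.0 (fully open); "finger_force": force on a finger pad.
Only numpy, scipy, OpenCV 4.12 (cv2) and the standard library are available. Lean on these libraries where they do the work, as an engineer would, in place of code of your own. Each camera call takes 0.05 s, during which the arm holds its last target. There are 200 camera calls.

## Working session

There is one attempt and no reset: what is moved stays moved. The work goes in short steps, Python scripts to look and compute and a shell command to move; the robot and the scene stay as the last step left them, time stands still between calls to the robot, and variables do not carry over. Pictures are saved under pics/ and viewed, at most 15 in all, crops included, and the job is handed in when it is done.

```bash
mkdir -p pics; ls; cat > h.py <<'E'
import numpy as np, cv2
from scipy.spatial.transform import Rotation as R
from plant import get_state, read_camera, ctrl
def shot(n,f):
    c=read_camera(n); np.savez('pics/'+f+'.npz',**c); cv2.imwrite('pics/'+f+'.png',c['frame']); return c
def load(f): return dict(np.load('pics/'+f+'.npz'))
def world(c,u,v,z=None):
    """pixel->world by depth, or by intersection with plane z"""
    f=210/np.tan(np.radians(float(c['vfov']))/2)
    u,v=np.asarray(u,float),np.asarray(v,float)
    d=np.stack([(u-c['cx'])/f,(v-c['cy'])/f,np.ones_like(u)],-1)
    M=R.from_quat(c['orientation']).as_matrix()
    dw=d@M.T
    if z is None: s=c['range_z'][v.astype(int),u.astype(int)]
    else: s=(z-c['origin'][2])/dw[...,2]
    return np.asarray(c['origin'])+dw*np.asarray(s)[...,None]
E
python3 - <<'E'
from h import *
for n in('scene','top'):
    c=shot(n,n+'0'); print(n,c['vfov'],c['cx'],c['cy'],c['origin'],c['orientation'])
print(get_state())
E
```

```text
pics
scene 42.02997123968185 287.4909021344706 208.08304718820332 [ 0.00233371 -0.89453837  0.87179855] [ 0.85691382 -0.20563265  0.10205375 -0.46151809]
top 43.34938175340708 271.8046196138612 212.26102284335622 [0.40435813 0.17169362 1.61215044] [ 0.70972922 -0.70352126  0.027816   -0.02384419]
{'time': 0.1, 'qpos': array([ 9.62996291e-01,  2.87133292e-01,  1.57805009e+00,  3.60013903e-06,
        1.27861000e+00, -1.50018775e-01]), 'dq': array([-0.00184227,  0.00057727, -0.00306473,  0.00036028,  0.00062069,
       -0.00064736]), 'joint_efforts': array([ 1.75302798e-04, -4.07292902e+01, -2.93699831e+01, -1.85332256e-04,
        3.41123639e-03,  1.15481231e-05]), 'eef_pos': array([0.29795728, 0.60500496, 0.23003747]), 'tcp_rot': array([ 2.26897597e-01,  9.73917999e-01, -1.02167509e-03, -4.08633367e-04]), 'contact_force': array([ 0.14281069, -0.032615  , -0.28602316]), 'wrist_torque': array([ 0.05670205, -0.02000184, -0.01688795]), 'finger_force': 0.0, 'opening': 0.9999616620734058}
```

View pics/top0.png

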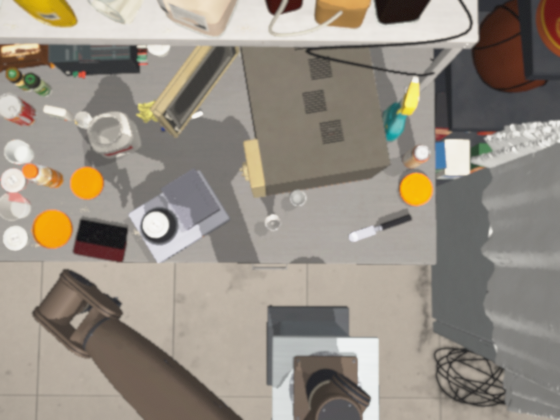

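View pics/scene0.png

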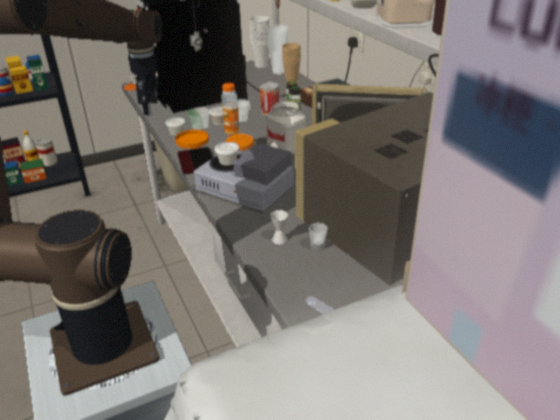

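Top view: warmer around (178,217) with the cup at (158,225), knife from handle end (411,217) to tip (351,238), jigger (273,222), beaker (298,198). I'll enlarge crops of the warmer and the knife.

```bash
python3 - <<'E'
from h import *
c=load('top0');f=c['frame']
a=cv2.resize(f[160:270,120:240],None,fx=5,fy=5,interpolation=cv2.INTER_CUBIC)
b=cv2.resize(f[205:250,340:420],None,fx=2.5,fy=2.5)
o=np.zeros((600,800,3),np.uint8); o[:550,:600]=a; o[:b.shape[0],600:600+b.shape[1]]=b
cv2.imwrite('pics/crop0.png',o)
# planar heights
vv,uu=np.mgrid[0:420,0:560]; P=world(c,uu,vv)
ok=(c['range_z']>0)
def rect(m):
    m=cv2.morphologyEx(m.astype(np.uint8),cv2.MORPH_OPEN,np.ones((3,3)))
    n,l,s,ce=cv2.connectedComponentsWithStats(m); i=1+np.argmax(s[1:,4]); q=P[l==i]
    r=cv2.minAreaRect((q[:,:2]*1000).astype(np.float32)); return r,cv2.boxPoints(r).round(0).tolist(),q[:,2].mean()
reg=(uu>120)&(uu<240)&(vv>160)&(vv<270)&ok
print('warmer',rect(reg&(P[...,2]>.06)))
print('cover',rect(reg&(P[...,2]>.105)&(uu>172)))
print('cup',rect(reg&(P[...,2]>.105)&(uu<180)))
k=(uu>340)&(uu<420)&(vv>205)&(vv<250)&ok&(P[...,2]>.011)
print('handle',rect(k))
for n,x,z in(('jig',(255,285,208,234),.04),('beak',(287,310,188,210),.03)):
    m=(uu>x[0])&(uu<x[1])&(vv>x[2])&(vv<x[3])&ok&(P[...,2]>z); print(n,rect(m))
print('table z',np.median(P[240:255,300:340,2]))
E
```

```text
warmer (((504.69598388671875, 438.071044921875), (174.15798950195312, 246.22865295410156), 32.679386138916016), [[365.0, 495.0], [498.0, 287.0], [644.0, 381.0], [512.0, 589.0]], np.float64(0.09747717987583299))
cover (((550.8995361328125, 398.4505920410156), (138.79396057128906, 111.99026489257812), 32.6644172668457), [[462.0, 408.0], [523.0, 314.0], [640.0, 389.0], [579.0, 483.0]], np.float64(0.11982608221311464))
cup (((475.908203125, 491.6558837890625), (70.5613784790039, 68.66956329345703), 0.9374799728393555), [[440.0, 525.0], [441.0, 457.0], [512.0, 458.0], [511.0, 527.0]], np.float64(0.12669509528127104))
handle (((493.9940185546875, -209.2073974609375), (21.33797836303711, 100.66224670410156), 19.680898666381836), [[467.0, -165.0], [501.0, -260.0], [521.0, -253.0], [487.0, -158.0]], np.float64(0.019136907372531906))
jig (((488.38214111328125, 162.63449096679688), (41.13352584838867, 40.9722785949707), 0.783649206161499), [[468.0, 183.0], [468.0, 142.0], [509.0, 142.0], [509.0, 183.0]], np.float64(0.06415419896539176))
beak (((583.2976684570312, 87.6958999633789), (23.584087371826172, 9.265239715576172), 84.6993179321289), [[578.0, 76.0], [587.0, 76.0], [589.0, 99.0], [580.0, 100.0]], np.float64(0.05391746264666141))
table z -0.0011013018694762122
```

View pics/crop0.png

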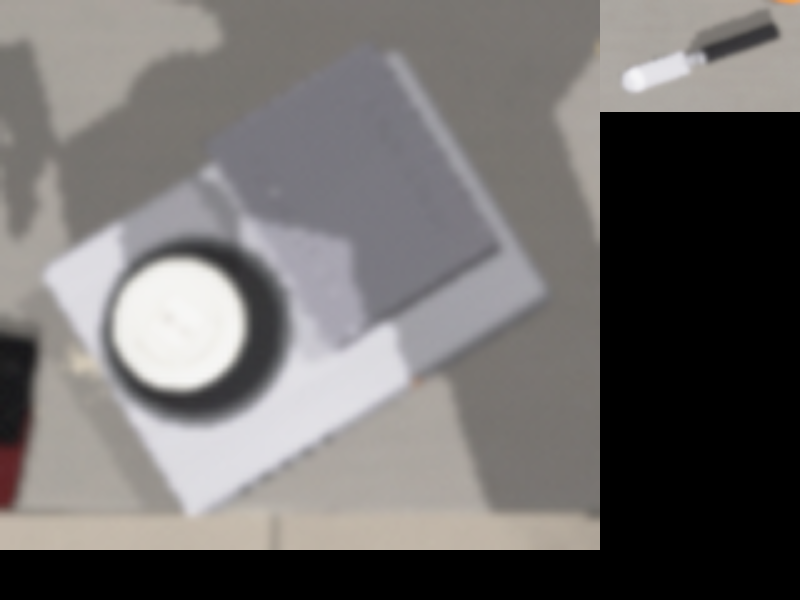

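Crop: the shut cover's front wall runs from about (340,345) to (500,245), matching the fitted boxes. The pose estimates from depth agree: warmer origin ≈ (0.544, 0.3945), yaw 32.7°; knife yaw 109.7°.

```bash
cat >> h.py <<'E'
W0=np.array([.544,.3945]); WY=np.radians(32.67)
def w2(x,y): # warmer mm -> world m
    c,s=np.cos(WY),np.sin(WY); return W0+np.array([c*x-s*y,s*x+c*y])/1000
def toW(p):
    c,s=np.cos(WY),np.sin(WY); d=np.asarray(p)[...,:2]-W0; return np.stack([c*d[...,0]+s*d[...,1],-s*d[...,0]+c*d[...,1],np.asarray(p)[...,2]],-1)*1000
def go(xy,z,head=None):
    s=get_state(); r=R.from_quat(s['tcp_rot']); d=np.array([xy[0],xy[1],z])-s['eef_pos']
    X=r.as_matrix()[:,0]; h=np.degrees(np.arctan2(X[1],X[0]))
    print('head %.1f'%h,'shift',(r.inv().apply(d)*1000).round(1),'yaw', None if head is None else round((h-head+180)%360-180,1))
E
python3 - <<'E'
from h import *
c=load('top0')
k=np.array([.4768,-.1612]);u=np.array([-.337,.9415])
print('tip',k+u*.0995, world(c,351,238.,.002)); print('grasp',k-u*.045)
go((.45,.25),.235,109.7); go(k-u*.045,.20,109.7)
# microwave left-front corner & table edge
print(toW(np.array([world(c,262,193),world(c,246,140),world(c,272,190)])).round())
print(world(c,300,262,0.))
E
```

```text
tip [ 0.4432685  -0.06752075] [ 0.44579949 -0.07885588  0.002     ]
grasp [ 0.491965  -0.2035675]
head 153.8 shift [-293.3 -251.3   -4.5] yaw 44.1
head 153.8 shift [-531.4 -639.5   31.3] yaw 44.1
[[ -88. -184.  115.]
 [  89. -235.   -2.]
 [ -99. -210.  147.]]
[0.37161582 0.07614669 0.        ]
```

```bash
python3 -m crank '[[[-50,-43,-2],7,0],[[-100,-86,-3],15,0],[[-150,-129,-4],22,0],[[-200,-172,-4],30,0],[[-250,-215,-4],38,0],[[-293,-251,-4],44,0],[[-317,-290,0],44,0],[[-341,-330,0],44,0],[[-365,-370,0],44,0],[[-390,-410,5],44,0]]' 40; python3 - <<'E'
from h import *
go((.492,-.2035),.2,109.7)
E
```

```text
time: 1.1
eef_pos: [0.4571, 0.1324, 0.2296]
tcp_rot: [0.575, 0.818, 0.0, 0.0]
contact_force: [0.6, -0.8, 1.1]
opening: 1.004
finger_force: 0.0
head 109.8 shift [-327.9  -80.8   29.6] yaw 0.1
```

```bash
python3 -m crank '[[[-45,-10,5],0,0],[[-90,-20,10],0,0],[[-135,-30,15],0,0],[[-180,-40,20],0,0],[[-225,-50,20],0,0],[[-250,-60,20],0,0],[[-250,-60,20],0,0],[[-250,-60,20],0,0]]'; python3 - <<'E'
from h import *
go((.492,-.2035),.2,109.7)
c=shot('wrist','w1'); print(c['origin'],c['orientation'])
E
```

```text
time: 1.9
eef_pos: [0.4848, -0.1213, 0.2092]
tcp_rot: [0.576, 0.818, 0.0, -0.001]
contact_force: [0.6, 0.3, 0.1]
opening: 0.998
finger_force: 0.0
head 109.7 shift [-79.8 -20.9   9.1] yaw -0.0
[ 0.46237238 -0.05819806  0.35093659] [0.97654884 0.16947168 0.02244812 0.13087319]
```

View pics/w1.png

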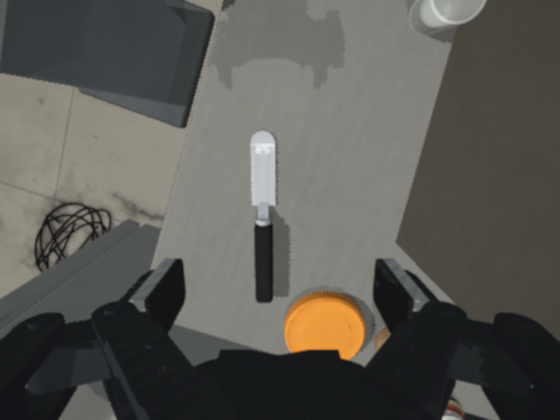

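Wrist view: tip at (262,131), handle front (264,222), handle end (264,301).

```bash
python3 - <<'E'
from h import *
c=load('w1')
t=world(c,262.5,131,.0013);a=world(c,264,224,.021);b=world(c,264,301,.021)
print(t,a,b,np.linalg.norm(a-b),np.linalg.norm(t-b))
d=t-b; h=np.degrees(np.arctan2(d[1],d[0])); print(h)
u=np.array([np.cos(np.radians(h)),np.sin(np.radians(h))])
# width crossing
m=(c['frame'].max(2)<60); 
for v in (235,260,285): 
    q=np.where(m[v,240:290])[0]+240; print(v,q.min(),q.max())
g=(t[:2]-u*.0995)-u*.045; print('grasp',g)
go(g,.05,h);go(g,.002,h)
E
```

```text
[ 0.44826766 -0.0712073   0.0013    ] [ 0.48269167 -0.16356925  0.021     ] [ 0.51360106 -0.25343387  0.021     ] 0.09503179085036442 0.19458434009144696
109.72419873269757
235 255 272
260 256 272
285 256 272
grasp [ 0.49703538 -0.20722921]
head 109.8 shift [-85.8 -17.8 159.2] yaw 0.0
head 109.8 shift [-85.9 -17.8 207.2] yaw 0.0
```

```bash
python3 - <<'E'
from h import *
c=load('w1'); print([world(c,u,v).round(3) for u,v in((325,330),(325,300),(300,330))])
E
python3 -m crank '[[[-40,-9,40],0,100],[[-80,-17,80],0,100],[[-86,-18,120],0,100],[[-86,-18,150],0,100],[[-86,-18,160],0,100],[[-86,-18,160],0,100],[[-86,-18,160],0,100]]'
```

```text
[array([ 0.598, -0.268,  0.017]), array([ 0.582, -0.23 ,  0.017]), array([ 0.569, -0.279,  0.017])]
time: 2.65
eef_pos: [0.4987, -0.2079, 0.0515]
tcp_rot: [0.575, 0.818, 0.0, 0.001]
contact_force: [0.4, -0.2, 0.8]
opening: 0.607
finger_force: 0.0
```

```bash
python3 -m crank '[[[0,0,25],0,100],[[0,0,44],0,100],[[0,0,48],0,100],[[0,0,48],0,130],[[0,0,48],0,255],[[0,0,48],0,255],[[0,0,48],0,255],[[0,0,48],0,255],[[0,0,48],0,255],[[0,0,48],0,255]]' 60
```

```text
time: 3.65
eef_pos: [0.499, -0.2091, 0.0039]
tcp_rot: [0.575, 0.818, 0.0, 0.002]
contact_force: [-1.8, 1.1, 6.6]
opening: 0.227
finger_force: 62.1
```

```bash
python3 -m crank '[[[0,0,-30],0,255],[[0,0,-75],0,255],[[0,0,-120],0,255],[[0,0,-160],0,255],[[0,0,-160],0,255],[[0,0,-160],0,255]]'; python3 - <<'E'
from h import *
go(w2(-219,0),.165,32.67)
c=shot('wrist','w2')
f=c['frame'].copy();cv2.imwrite('pics/w2c.png',f)
E
```

```text
time: 4.25
eef_pos: [0.4978, -0.2085, 0.1631]
tcp_rot: [0.575, 0.818, 0.0, 0.001]
contact_force: [-0.4, -1.2, -1.2]
opening: 0.23
finger_force: 61.2
head 109.8 shift [503.  34.  -3.] yaw 77.1
```

View pics/w2c.png

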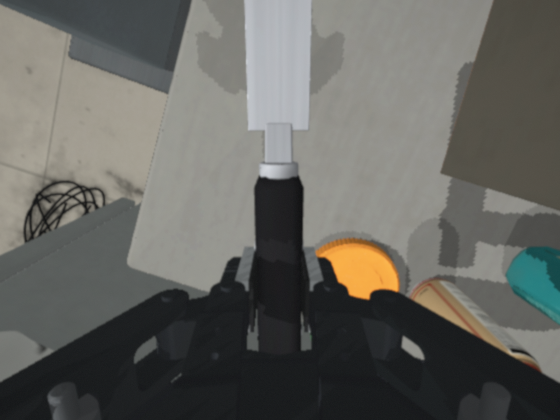

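Knife is held straight and level, blade centred at column ~278.

```bash
python3 -m crank '[[[45,15,-3],0,255],[[90,30,-3],8,255],[[135,40,-3],16,255],[[180,45,-3],24,255],[[225,50,-3],32,255],[[270,50,-3],40,255],[[315,50,-3],48,255],[[360,48,-3],56,255],[[405,45,-3],64,255],[[450,40,-3],72,255]]'; python3 -m crank '[[[30,-3,0],3,255],[[45,-6,0],5,255],[[45,-6,0],5,255],[[45,-6,0],5,255]]';  python3 - <<'E'
from h import *
go(w2(-219,0),.11,32.67)
E
```

```text
time: 5.3
eef_pos: [0.3874, 0.2163, 0.1622]
tcp_rot: [0.937, 0.35, -0.002, -0.0]
contact_force: [0.7, -0.5, -0.0]
opening: 0.231
finger_force: 61.2
time: 5.7
eef_pos: [0.4182, 0.249, 0.1625]
tcp_rot: [0.95, 0.312, -0.002, 0.0]
contact_force: [0.5, -0.8, -1.0]
opening: 0.231
finger_force: 61.2
head 36.4 shift [-30.7 -56.6  52.8] yaw 3.7
```

```bash
python3 -m crank '[[[-15,-25,10],2,255],[[-31,-57,20],4,255],[[-31,-57,45],4,255],[[-31,-57,53],4,255],[[-31,-57,53],4,255],[[-31,-57,53],4,255]]';  python3 - <<'E'
from h import *
go(w2(-219,0),.11,32.67)
c=shot('wrist','w3'); shot('top','t3'); print(toW(get_state()['eef_pos']))
E
```

```text
time: 6.3
eef_pos: [0.3615, 0.2767, 0.1121]
tcp_rot: [0.961, 0.278, 0.0, 0.0]
contact_force: [0.4, 1.0, -0.2]
opening: 0.229
finger_force: 61.2
head 32.2 shift [-1.8 -0.7  2.1] yaw -0.4
[-216.50640883   -0.6578776   112.83955816]
```

View pics/w3.png

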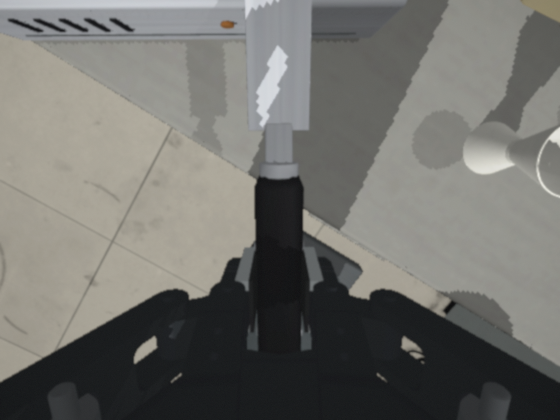

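```bash
python3 -m crank '[[[0,0,20],0,255],[[0,0,28],0,255],[[0,0,30],0,255],[[0,0,30],0,255]]'; python3 -m crank '[[[0,0,1],0,255],[[0,0,1],0,255]]';python3 -m crank '[[[0,0,1],0,255],[[0,0,1],0,255]]';python3 -m crank '[[[0,0,1],0,255],[[0,0,1],0,255]]'
```

```text
time: 6.8
eef_pos: [0.361, 0.2771, 0.0819]
tcp_rot: [0.961, 0.278, -0.0, 0.0]
contact_force: [0.3, 0.0, -1.3]
opening: 0.232
finger_force: 61.2
time: 7.0
eef_pos: [0.3613, 0.2773, 0.0813]
tcp_rot: [0.961, 0.278, 0.001, -0.0]
contact_force: [0.2, -0.8, -0.8]
opening: 0.229
finger_force: 61.2
time: 7.2
eef_pos: [0.361, 0.2772, 0.0799]
tcp_rot: [0.961, 0.278, 0.0, -0.0]
contact_force: [-1.0, 0.1, -0.6]
opening: 0.228
finger_force: 61.2
time: 7.4
eef_pos: [0.3608, 0.2771, 0.0786]
tcp_rot: [0.961, 0.278, -0.0, 0.0]
contact_force: [-0.4, -0.3, -1.0]
opening: 0.231
finger_force: 61.2
```

```bash
python3 -m crank '[[[0,0,1],0,255],[[0,0,1],0,255]]'; python3 -m crank '[[[0,0,1],0,255],[[0,0,1],0,255]]'; python3 - <<'E'
from h import *
c=shot('scene','s4');f=c['frame']
a=cv2.resize(f[130:260,170:330],None,fx=5,fy=5,interpolation=cv2.INTER_CUBIC)[:600]
cv2.imwrite('pics/s4c.png',a)
E
```

```text
time: 7.6
eef_pos: [0.361, 0.2772, 0.0779]
tcp_rot: [0.961, 0.278, 0.0, -0.0]
contact_force: [-0.3, -0.4, 1.6]
opening: 0.228
finger_force: 61.4
time: 7.8
eef_pos: [0.3611, 0.2772, 0.077]
tcp_rot: [0.961, 0.278, 0.0, -0.0]
contact_force: [-2.8, -1.5, 2.4]
opening: 0.231
finger_force: 61.6
```

View pics/s4c.png

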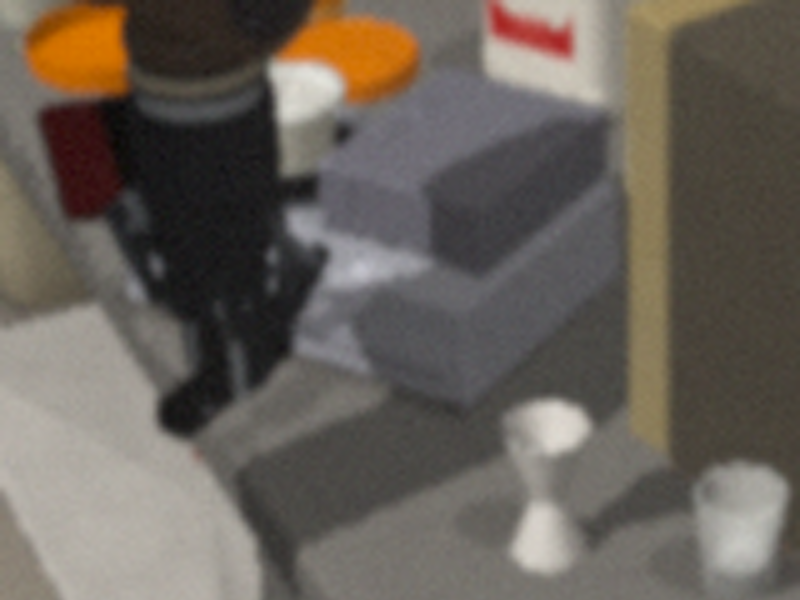

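The scene shows the blade flat on the deck in front of the cover's wall (about (350,290)); contact began at TCP z ≈ 0.078. Slide in.

```bash
python3 -m crank '[[[3,0,-1],0,255],[[6,0,-1],0,255],[[10,0,-1],0,255],[[14,0,-1],0,255],[[14,0,-1],0,255]]'; python3 -m crank '[[[4,0,0],0,255],[[8,0,0],0,255],[[12,0,0],0,255],[[16,0,0],0,255],[[16,0,0],0,255]]'; python3 - <<'E'
from h import *
print(toW(get_state()['eef_pos']))
E
```

```text
time: 8.35
eef_pos: [0.3737, 0.2851, 0.0779]
tcp_rot: [0.961, 0.278, 0.001, -0.0]
contact_force: [0.3, 0.5, 0.2]
opening: 0.232
finger_force: 61.4
time: 8.85
eef_pos: [0.3871, 0.2936, 0.0779]
tcp_rot: [0.961, 0.278, 0.001, -0.0]
contact_force: [0.2, 0.6, 2.4]
opening: 0.232
finger_force: 61.6
[-186.56358108   -0.20928446   77.92451171]
```

```bash
python3 -m crank '[[[0,0,2],0,255],[[0,0,4],0,255],[[0,0,6],0,255],[[0,0,8],0,255],[[0,0,8],0,255]]' 40; python3 -m crank '[[[0,0,3],0,255],[[0,0,6],0,255],[[0,0,9],0,255],[[0,0,9],0,255]]'
```

```text
time: 9.35
eef_pos: [0.3864, 0.2934, 0.0702]
tcp_rot: [0.96, 0.278, 0.0, -0.0]
contact_force: [-2.9, -1.0, 6.9]
opening: 0.226
finger_force: 62.4
time: 9.75
eef_pos: [0.3859, 0.293, 0.0621]
tcp_rot: [0.96, 0.278, -0.001, 0.0]
contact_force: [-8.2, -4.6, 12.2]
opening: 0.232
finger_force: 64.1
```

```bash
python3 -m crank '[[[0,0,3],0,255],[[0,0,6],0,255],[[0,0,6],0,255]]'; python3 -m crank '[[[0,0,3],0,255],[[0,0,6],0,255],[[0,0,6],0,255]]'; python3 - <<'E'
from h import *
c=shot('scene','s5');f=c['frame']
a=cv2.resize(f[130:250,190:310],None,fx=5,fy=5,interpolation=cv2.INTER_CUBIC)[:600]
cv2.imwrite('pics/s5c.png',a)
E
```

```text
time: 10.05
eef_pos: [0.3858, 0.293, 0.0557]
tcp_rot: [0.96, 0.278, -0.001, 0.0]
contact_force: [-6.3, -3.3, 8.0]
opening: 0.23
finger_force: 64.4
time: 10.35
eef_pos: [0.3859, 0.2931, 0.0488]
tcp_rot: [0.96, 0.278, -0.0, -0.0]
contact_force: [-4.2, -1.3, 5.6]
opening: 0.233
finger_force: 64.4
```

View pics/s5c.png

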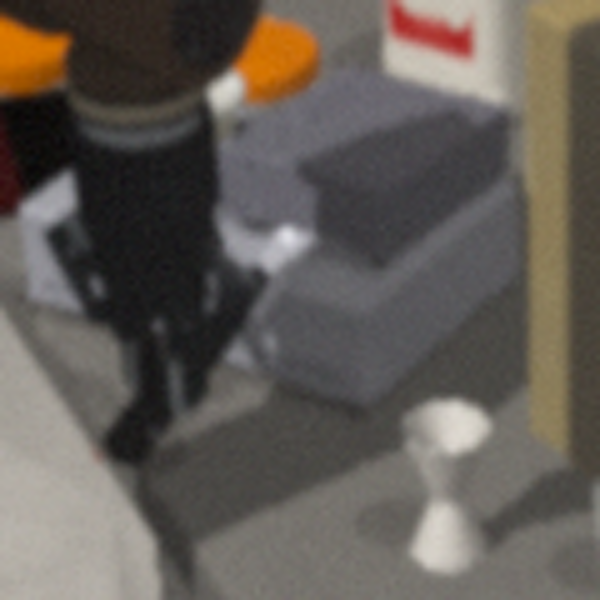

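Force peaked at ~12 N and dropped; the picture shows the blade tilted at about (290,240) and the cover's front edge raised: catches freed. Now lift along the arc.

```bash
python3 -m crank '[[[0,0,0],0,255],[[0,0,0],0,255],[[1,0,-8],0,255],[[3,0,-18],0,255],[[6,0,-28],0,255],[[10,0,-38],0,255],[[10,0,-38],0,255]]' 100; python3 - <<'E'
from h import *
shot('scene','s6'); shot('wrist','w6')
E
python3 -m crank '[[[6,0,-8],0,255],[[13,0,-16],0,255],[[20,0,-24],0,255],[[26,0,-33],0,255],[[26,0,-33],0,255]]'; python3 - <<'E'
from h import *
print(toW(get_state()['eef_pos']))
c=shot('scene','s7');f=c['frame']; w=shot('wrist','w7')['frame']
a=cv2.resize(f[110:250,190:320],None,fx=3,fy=3,interpolation=cv2.INTER_CUBIC)
o=np.zeros((420,800,3),np.uint8); o[:,:390]=a; o[:300,400:]=cv2.resize(w,(400,300)); cv2.imwrite('pics/s7c.png',o)
E
```

```text
time: 11.1
eef_pos: [0.3966, 0.2994, 0.0889]
tcp_rot: [0.961, 0.278, 0.002, -0.0]
contact_force: [0.6, 0.6, -0.1]
opening: 0.216
finger_force: 98.3
time: 11.7
eef_pos: [0.4189, 0.3136, 0.1219]
tcp_rot: [0.961, 0.278, 0.002, -0.001]
contact_force: [1.1, 0.7, -1.3]
opening: 0.214
finger_force: 98.1
[-148.95880134   -0.55252176  121.87372221]
```

View pics/s7c.png

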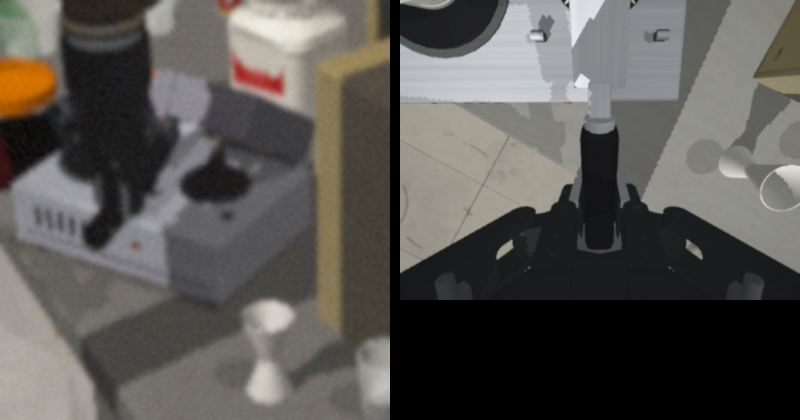

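The cover is ~40° up, resting on the blade, with the knob and dial exposed. Continue up, then push back against its inside.

```bash
python3 -m crank '[[[8,0,-10],0,255],[[18,0,-18],0,255],[[30,0,-22],0,255],[[42,0,-22],0,255],[[54,0,-22],0,255],[[66,0,-22],0,255],[[78,0,-22],0,255],[[90,0,-22],0,255],[[100,0,-22],0,255],[[100,0,-22],0,255]]'; python3 -m crank '[[[8,0,0],0,255],[[16,0,0],0,255],[[24,0,0],0,255],[[24,0,0],0,255]]'; python3 - <<'E'
from h import *
print(toW(get_state()['eef_pos']))
c=shot('scene','s8'); c=shot('top','t8')
vv,uu=np.mgrid[0:420,0:560]; P=toW(world(c,uu,vv)); 
m=(c['range_z']>0)&(abs(P[...,1])<50)&(P[...,0]>40)&(P[...,0]<180)&(P[...,2]>85)
q=P[m]
for z in range(90,280,20):
    s=q[(q[:,2]>z)&(q[:,2]<z+20)]
    if len(s): print(z,len(s),s[:,0].min().round(),s[:,0].max().round())
E
```

```text
time: 12.8
eef_pos: [0.5026, 0.3665, 0.1416]
tcp_rot: [0.961, 0.278, 0.001, -0.0]
contact_force: [-0.1, 1.1, -0.3]
opening: 0.22
finger_force: 98.3
time: 13.2
eef_pos: [0.5228, 0.3794, 0.1421]
tcp_rot: [0.961, 0.278, 0.001, -0.0]
contact_force: [0.3, -0.6, 0.1]
opening: 0.22
finger_force: 98.4
[-26.02436266  -1.29370348 142.09268197]
150 69 52.0 89.0
170 73 57.0 90.0
190 149 78.0 124.0
210 438 77.0 122.0
```

```bash
python3 -m crank '[[[6,0,0],0,255],[[12,0,0],0,255],[[18,0,0],0,255],[[18,0,0],0,255]]'; python3 - <<'E'
from h import *
print(toW(get_state()['eef_pos']))
c=shot('top','t9')
vv,uu=np.mgrid[0:420,0:560]; P=toW(world(c,uu,vv)); 
m=(c['range_z']>0)&(abs(P[...,1])<40)&(P[...,0]>60)&(P[...,0]<190)&(P[...,2]>190)
q=P[m]; A=np.c_[q[:,0],np.ones(len(q))]; print(len(q),q[:,0].min(),q[:,0].max(),np.linalg.lstsq(A,q[:,2],rcond=None)[0])
o=np.zeros((420,800,3),np.uint8); f=c['frame']; s=shot('scene','s9')['frame']
o[:,:390]=cv2.resize(f[150:290,110:240],None,fx=3,fy=3); o[:,400:790]=cv2.resize(s[90:230,200:330],None,fx=3,fy=3); cv2.imwrite('pics/c9.png',o)
E
```

```text
time: 13.7
eef_pos: [0.5379, 0.3889, 0.1421]
tcp_rot: [0.961, 0.278, 0.001, -0.0]
contact_force: [0.0, -0.5, -0.3]
opening: 0.221
finger_force: 98.4
[ -8.18199189  -1.41846851 142.11526927]
434 99.81891700305538 144.8839852690644 [-1.45061466e-01  2.23914095e+02]
```

View pics/c9.png

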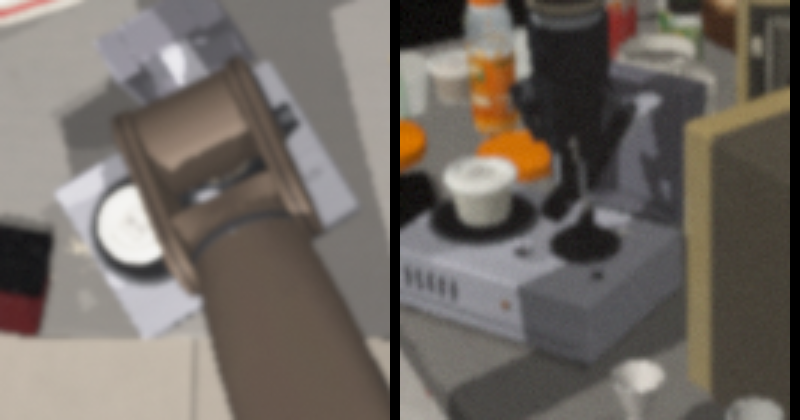

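Cover at ≈1.71 rad (both views show it standing past upright). Withdraw the knife.

```bash
python3 -m crank '[[[-20,0,0],0,255],[[-60,0,-5],0,255],[[-100,0,-20],0,255],[[-140,0,-30],0,255],[[-175,0,-30],-4,255],[[-190,-20,-30],-12,255],[[-190,-60,-30],-20,255],[[-190,-100,-30],-28,255],[[-190,-100,-30],-28,255],[[-190,-100,-30],-28,255]]'; python3 - <<'E'
from h import *
go((.499,-.209),.17,109.7)
E
```

```text
time: 14.8
eef_pos: [0.3224, 0.3719, 0.1722]
tcp_rot: [0.864, 0.503, 0.001, 0.0]
contact_force: [0.8, 0.6, -1.0]
opening: 0.218
finger_force: 98.4
head 60.4 shift [-417.7  440.6    2.1] yaw -49.3
```

```bash
python3 -m crank '[[[-26,40,0],-6,255],[[-53,80,0],-12,255],[[-80,121,0],-18,255],[[-107,161,0],-24,255],[[-134,202,0],-32,255],[[-168,235,0],-40,255],[[-206,262,0],-47,255],[[-246,292,0],-49,255],[[-286,322,0],-49,255],[[-320,350,0],-49,255]]'; python3 -m crank '[[[0,0,0],0,255],[[0,0,0],0,255]]' 60; python3 - <<'E'
from h import *
go((.499,-.209),.06,109.7)
E
```

```text
time: 15.8
eef_pos: [0.4665, -0.075, 0.1721]
tcp_rot: [0.58, 0.815, 0.0, 0.001]
contact_force: [-0.1, 0.3, -1.4]
opening: 0.223
finger_force: 98.4
time: 16.0
eef_pos: [0.4666, -0.0737, 0.1718]
tcp_rot: [0.581, 0.814, 0.0, -0.0]
contact_force: [-0.6, 0.3, -0.8]
opening: 0.215
finger_force: 98.4
head 109.0 shift [-138.5  -13.4  111.8] yaw -0.7
```

```bash
python3 -m crank '[[[-45,-5,20],0,255],[[-90,-9,50],0,255],[[-135,-13,90],-1,255],[[-138,-13,112],-1,255],[[-138,-13,125],-1,255],[[-138,-13,125],-1,255]]'; python3 -m crank '[[[0,0,5],0,205],[[0,0,10],0,205],[[0,0,10],0,205]]' 20;  python3 - <<'E'
from h import *
f=shot('wrist','w10')['frame']; g=shot('scene','s10')['frame']
o=np.zeros((300,800,3),np.uint8); o[:,:400]=cv2.resize(f,(400,300)); o[:,400:]=cv2.resize(g[230:380,250:450],(400,300)); cv2.imwrite('pics/c10.png',o)
E
```

```text
time: 16.6
eef_pos: [0.4983, -0.2039, 0.0442]
tcp_rot: [0.571, 0.821, 0.0, -0.003]
contact_force: [-0.4, -0.2, -0.6]
opening: 0.221
finger_force: 98.4
time: 16.9
eef_pos: [0.5005, -0.2055, 0.0374]
tcp_rot: [0.571, 0.821, 0.0, 0.001]
contact_force: [-0.6, -0.9, -1.0]
opening: 0.218
finger_force: 98.4
```

View pics/c10.png

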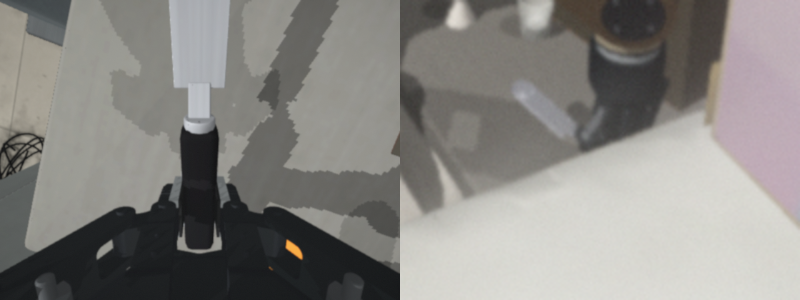

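```bash
python3 -m crank '[[[0,0,5],0,200],[[0,0,10],0,200],[[0,0,10],0,200]]' 20; python3 -m crank '[[[0,0,3],0,198],[[0,0,6],0,198],[[0,0,6],0,198]]' 20; python3 -m crank '[[[0,0,2],0,198],[[0,0,4],0,198],[[0,0,4],0,198]]' 20
```

```text
time: 17.3
eef_pos: [0.4994, -0.2058, 0.0258]
tcp_rot: [0.571, 0.821, -0.0, -0.001]
contact_force: [-0.2, 0.7, -1.2]
opening: 0.222
finger_force: 94.5
time: 17.6
eef_pos: [0.4998, -0.2061, 0.0201]
tcp_rot: [0.571, 0.821, -0.0, -0.001]
contact_force: [-0.5, -0.4, -0.9]
opening: 0.225
finger_force: 70.4
time: 17.9
eef_pos: [0.5003, -0.2063, 0.0169]
tcp_rot: [0.571, 0.821, -0.0, 0.0]
contact_force: [-0.1, -0.1, 0.3]
opening: 0.228
finger_force: 70.8
```

```bash
python3 -m crank '[[[0,0,1],0,197],[[0,0,3],0,196],[[0,0,3],0,196]]' 20; python3 -m crank '[[[0,0,2],0,196],[[0,0,4],0,196],[[0,0,4],0,196]]' 20; python3 -m crank '[[[0,0,2],0,196],[[0,0,4],0,196],[[0,0,4],0,196]]' 20
```

```text
time: 18.2
eef_pos: [0.5003, -0.2059, 0.0154]
tcp_rot: [0.572, 0.821, 0.0, -0.001]
contact_force: [-4.2, 4.6, 11.5]
opening: 0.232
finger_force: 47.5
time: 18.5
eef_pos: [0.4999, -0.2046, 0.0116]
tcp_rot: [0.572, 0.821, 0.001, -0.002]
contact_force: [-5.6, 9.2, 14.1]
opening: 0.233
finger_force: 48.7
time: 18.8
eef_pos: [0.5006, -0.2047, 0.0077]
tcp_rot: [0.572, 0.821, 0.001, -0.001]
contact_force: [-4.2, 9.9, 13.1]
opening: 0.231
finger_force: 49.2
```

```bash
python3 -m crank '[[[0,0,1],0,195],[[0,0,2],0,195],[[0,0,3],0,195],[[0,0,3],0,195]]' 20; python3 -m crank '[[[0,0,1],0,195],[[0,0,2],0,195],[[0,0,2],0,195]]' 20; python3 - <<'E'
from h import *
c=shot('wrist','w11'); 
for u,v in((278,60),(278,20),(278,110)): print((c['range_z'][v,u]), world(c,u,v))
E
```

```text
time: 19.2
eef_pos: [0.5006, -0.2051, 0.0042]
tcp_rot: [0.571, 0.821, 0.001, -0.001]
contact_force: [-1.6, 6.5, 9.6]
opening: 0.235
finger_force: 36.4
time: 19.5
eef_pos: [0.5006, -0.205, 0.0021]
tcp_rot: [0.571, 0.821, 0.001, -0.001]
contact_force: [-2.8, 7.3, 10.0]
opening: 0.231
finger_force: 36.6
0.127093 [ 0.46851872 -0.11908261  0.00540208]
0.12302234 [ 0.46358567 -0.10571839  0.00574662]
0.13253772 [ 0.47516456 -0.13708679  0.00497859]
```

```bash
python3 -m crank '[[[0,0,0],0,194],[[0,0,0],0,192],[[0,0,0],0,190],[[0,0,0],0,185],[[0,0,-1],0,170],[[0,0,-2],0,140],[[0,0,-2],0,110],[[0,0,-2],0,110],[[0,0,-30],0,110],[[0,0,-70],0,110]]' 20;  python3 -m crank '[[[0,0,-50],0,110],[[0,0,-100],0,110],[[0,0,-130],0,110],[[0,0,-130],0,110]]';python3 - <<'E'
from h import *
c=shot('wrist','w12'); t=shot('top','t12')
vv,uu=np.mgrid[0:420,0:560];P=world(c,uu,vv);m=(c['range_z']>0)&(P[...,2]>.0015)&(P[...,2]<.03)&(abs(P[...,0]-.48)<.06)&(P[...,1]>-.28)&(P[...,1]<-.04)
f=c['frame']
print('blade z',[P[v,u].round(4) for v,u in ((60,270),(100,270),(150,270),(200,270))])
go(w2(-5,0),.22); go(w2(-100,-40),.21)
b=cv2.resize(t['frame'][150:290,110:240],None,fx=2.8,fy=2.8)
o=np.zeros((400,800,3),np.uint8);o[:300,:400]=cv2.resize(f,(400,300));o[:392,420:420+364]=b;cv2.imwrite('pics/c12.png',o)
E
```

```text
time: 20.55
eef_pos: [0.4979, -0.2049, 0.0687]
tcp_rot: [0.571, 0.821, -0.0, -0.003]
contact_force: [0.4, -0.2, 0.2]
opening: 0.571
finger_force: 0.0
time: 20.95
eef_pos: [0.503, -0.2081, 0.2075]
tcp_rot: [0.571, 0.821, 0.0, 0.006]
contact_force: [0.5, 0.3, -0.0]
opening: 0.571
finger_force: 0.0
blade z [array([ 4.522e-01, -9.160e-02, -1.000e-04]), array([ 0.4653, -0.1277,  0.0025]), array([ 0.4824, -0.1742,  0.0194]), array([ 0.5004, -0.2238,  0.0203])]
head 110.3 shift [547.2 244.6 -19.1] yaw None
head 110.3 shift [487.8 160.4  -9.1] yaw None
```

View pics/c12.png

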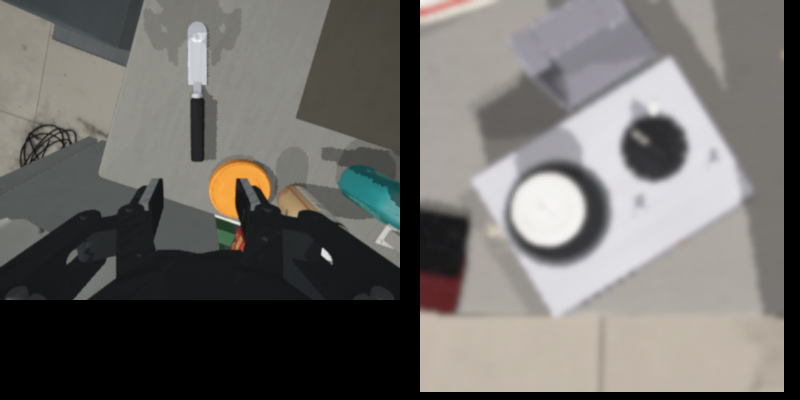

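Knife lies flat (blade z ≈ 0–2.5 mm, handle top 20 mm). The top crop shows knob centre (655,147), pointer line towards (640,138), index bar (653,107): roughly 57° clockwise to go. Move over the knob, skirting the microwave.

```bash
python3 -m crank '[[[46,5,0],0,110],[[92,11,0],0,110],[[138,17,0],0,110],[[184,22,0],0,110],[[230,28,0],8,110],[[276,34,0],16,110],[[320,42,0],24,110],[[362,60,0],32,110],[[404,80,0],40,110],[[446,98,0],50,110]]'; python3 -m crank '[[[0,0,0],0,110],[[0,0,0],0,110]]'; python3 - <<'E'
from h import *
go(w2(-40,0),.22,58);print(toW(get_state()['eef_pos']))
E
```

```text
time: 22.05
eef_pos: [0.4351, 0.2279, 0.1983]
tcp_rot: [0.839, 0.544, -0.002, -0.001]
contact_force: [1.2, 0.3, -0.0]
opening: 0.571
finger_force: 0.0
time: 22.25
eef_pos: [0.4352, 0.2269, 0.1983]
tcp_rot: [0.836, 0.548, -0.002, -0.001]
contact_force: [0.3, -0.2, 0.2]
opening: 0.568
finger_force: 0.0
head 66.5 shift [163.8  10.5 -22.3] yaw 8.5
[-182.10095073  -82.36856606  198.30571243]
```

```bash
python3 -m crank '[[[40,3,-6],4,110],[[80,6,-12],8,110],[[110,6,-20],8,110],[[110,6,-20],8,110],[[110,6,-20],8,110]]'; python3 - <<'E'
from h import *
print(toW(get_state()['eef_pos']))
c=shot('wrist','w13');cv2.imwrite('pics/w13.png',c['frame'])
E
```

```text
time: 22.75
eef_pos: [0.4862, 0.3234, 0.2194]
tcp_rot: [0.874, 0.487, -0.002, 0.0]
contact_force: [-0.7, 0.6, -0.1]
opening: 0.569
finger_force: 0.0
[-87.04583517 -28.65518678 219.40457111]
```

View pics/w13.png

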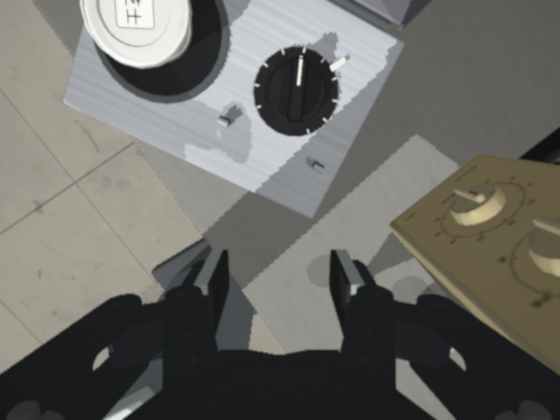

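The wrist view shows the pointer line from (297,85) to (299,57), knob centre near (297,90), index bar at (340,63).

```bash
python3 - <<'E'
from h import *
c=load('w13');g=c['frame'].min(2).astype(int)
def pts(u0,u1,v0,v1,z):
    v,u=np.where(g[v0:v1,u0:u1]>150); return world(c,u+u0,v+v0,z)
def line(p):
    m=p[:,:2].mean(0); d=np.linalg.svd(p[:,:2]-m)[2][0]; return len(p),m,np.degrees(np.arctan2(d[1],d[0]))%180
L=line(pts(292,305,56,86,.109)); I=line(pts(328,350,54,74,.081)); print(L,I)
d=(g<70).astype(np.uint8)[40:145,245:350]
n,l,s,ce=cv2.connectedComponentsWithStats(d); i=1+np.argmax(s[1:,4])
k=max(cv2.findContours((l==i).astype(np.uint8),cv2.RETR_EXTERNAL,2)[0],key=cv2.contourArea)[:,0]+[245,40]
q=world(c,k[:,0],k[:,1],.079)[:,:2].astype(np.float32); e=cv2.fitEllipse(q*1000); print(e)
O=np.array(e[0])/1000; print('origin',O)
print('index bearing',np.degrees(np.arctan2(*(I[1]-O)[::-1])), 'dist',np.linalg.norm(I[1]-O))
a=(L[1]-O);print('pointer bearing',np.degrees(np.arctan2(a[1],a[0])),np.linalg.norm(a))
go(O,.0,59)
E
```

```text
(91, array([0.55357055, 0.40396508]), np.float64(52.796109282039765)) (330, array([0.58859658, 0.39343704]), np.float64(101.89620366866349))
((546.0445556640625, 393.9947814941406), (66.65343475341797, 67.52698516845703), 136.32630920410156)
origin [0.54604456 0.39399478]
index bearing -0.7509471575788011 dist 0.042555675430265755
pointer bearing 52.952975719102284 0.012491897780735763
head 58.2 shift [ 92.7  14.1 219. ] yaw -0.8
```

```bash
python3 -m crank '[[[40,6,0],3,110],[[80,12,10],5,110],[[92,13,50],5,110],[[92,13,85],5,110],[[92,13,100],5,110],[[92,13,100],5,110],[[92,13,100],5,110]]'; python3 - <<'E'
from h import *
go((.5452,.394),.094,52.9)
E
```

```text
time: 23.5
eef_pos: [0.5464, 0.3956, 0.1221]
tcp_rot: [0.894, 0.448, 0.001, 0.0]
contact_force: [0.8, 0.1, 1.4]
opening: 0.566
finger_force: 0.0
head 53.2 shift [-2.  -0.  28.1] yaw 0.3
```

```bash
python3 -m crank '[[[-2,0,15],0,110],[[-2,0,25],0,110],[[-2,0,28],0,110],[[-2,0,28],0,180],[[-2,0,28],0,255],[[-2,0,28],0,255],[[-2,0,28],0,255],[[-2,0,28],0,255],[[-2,0,28],0,255]]' 30; python3 - <<'E'
from h import *
go((.5452,.394),.094,1.0)
E
```

```text
time: 24.4
eef_pos: [0.5461, 0.394, 0.0935]
tcp_rot: [0.894, 0.448, 0.001, 0.001]
contact_force: [3.5, -4.0, -0.8]
opening: 0.127
finger_force: 35.3
head 53.3 shift [-0.5 -0.7 -0.5] yaw 52.3
```

```bash
python3 -m crank '[[[0,0,0],7,255],[[0,0,0],14,255],[[0,0,0],21,255],[[0,0,0],28,255],[[0,0,0],35,255],[[0,0,0],42,255],[[0,0,0],48,255],[[0,0,0],52,255],[[0,0,0],52,255],[[0,0,0],52,255]]'; python3 - <<'E'
from h import *
go((.5452,.394),.094,1.0)
E
```

```text
time: 25.4
eef_pos: [0.5462, 0.394, 0.0935]
tcp_rot: [1.0, 0.011, 0.002, 0.0]
contact_force: [4.4, -3.5, -0.5]
opening: 0.13
finger_force: 35.2
head 1.3 shift [-1.   0.  -0.5] yaw 0.3
```

```bash
python3 -m crank '[[[0,0,0],0,200],[[0,0,0],0,150],[[0,0,0],0,110],[[0,0,0],0,110],[[0,0,-30],0,110],[[0,0,-75],0,110],[[-40,0,-110],0,110],[[-70,0,-115],0,110],[[-70,0,-115],0,110],[[-70,0,-115],0,110]]'; python3 - <<'E'
from h import *
c=shot('wrist','w14'); shot('top','t14')
f=cv2.resize(c['frame'][0:210,140:420],None,fx=2.8,fy=2.8,interpolation=cv2.INTER_CUBIC);cv2.imwrite('pics/w14c.png',f)
E
```

```text
time: 26.4
eef_pos: [0.4742, 0.3934, 0.2082]
tcp_rot: [1.0, 0.012, 0.0, -0.0]
contact_force: [0.1, -0.6, 0.2]
opening: 0.569
finger_force: 0.0
```

View pics/w14c.png

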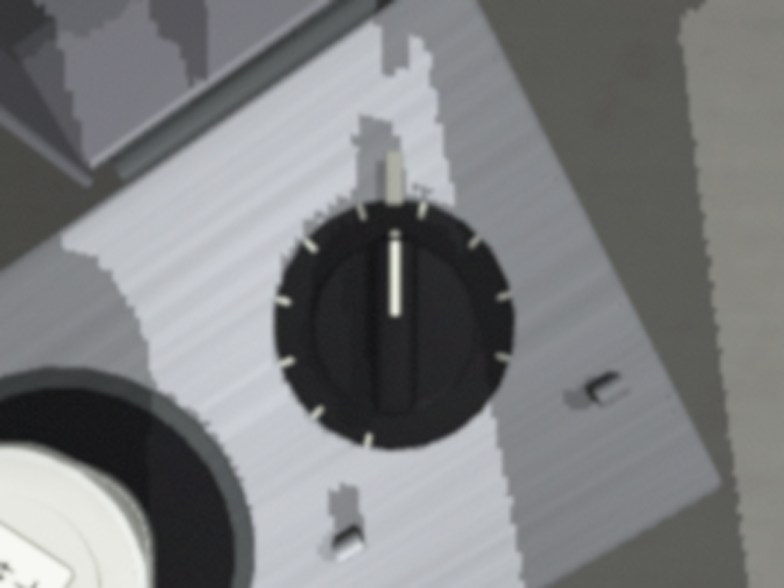

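The pointer line (column 395) is in line with the index bar (column 394). Final check of the cover and bystanders.

```bash
python3 - <<'E'
from h import *
c=load('t14');b=load('top0')
vv,uu=np.mgrid[0:420,0:560]; W=world(c,uu,vv);P=toW(W)
q=P[(c['range_z']>0)&(abs(P[...,1])<40)&(P[...,0]>60)&(P[...,0]<190)&(P[...,2]>190)]
print('cover',1.571-np.arctan(np.polyfit(q[:,0],q[:,2],1)[0]))
for x in((255,285,208,234),(287,310,188,210),(135,178,205,245)):
    s=np.s_[x[2]:x[3],x[0]:x[1]]; print(np.abs(c['frame'][s].astype(int)-b['frame'][s]).mean())
E
```

```text
cover 1.7182250018085319
0.8175213675213675
0.6594202898550725
62.19031007751938
```

```bash
python3 -c "
from plant import ctrl
print(ctrl.sign_off())"
```

```text
the job is handed in; nothing more can be done
None
```

The job is handed in at about 26 s: I levered the cover out of its catches with the knife and left it open at about 1.72 rad, laid the knife flat again and lined the pointer up with the index bar; the jigger and beaker are unmoved, but for the cup I have only the top view from before the knob was turned, as the final cup comparison didn't match (probably the arm in the way).

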